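Reset the tripped interlock through its guarded well

TASK

The laser interlock has tripped: reset it on the control box with the blue band and blue guard. With closed fingertips push the blue guard back to uncover the well, reach down into the well and press the sunken blue key fully down, hold it down for about two seconds, let it come up again, then push the guard fully shut over the well. Only touch and push, gently: do not pinch or lift anything, do not shove the box about, and leave the red-banded box and everything else on the table alone.

Things in the scene. Friction and masses are not known exactly. Their poses are not given: they have to be found in the camera images.
- blue_well (a point): centre of the mouth of the blue box's well, in its flat top (x = -32 mm, y = 0, z = 45 mm on the box); round vertical well 48 mm across, 22 mm deep, the blue key in its middle; covered while the guard is shut
- blue_box: grey interlock control box with a blue band and guard, 140 x 76 x 45 mm (its x, y, z), loose on rubber feet, 1.5 to 2.4 kg; shoves over about 8 N may move it. Origin: centre of its underside. x points from the end with the well and amber lamp to the end with three sockets; z up. Flat top at z = 45 mm; a 6 mm high rail along each long side of it (y = 32 to 37 mm either side)
- blue_rib (a point): middle of the top of the black rib that stands on the blue guard, by which it is pushed; rib 8 mm thick along the box's x, 40 mm long across it, 12 mm high above the guard plate, at the middle of the plate; it travels with the guard. Top of the rib is 60.5 mm above the box's underside
- blue_key_top (a point): centre of the top face of the blue key; up, it lies 14 mm below the flat top of the box (31 mm above the box's underside); axes as the box's
- blue_guard (a joint): the blue sliding guard plate on top of the blue box, 58 x 62 x 3 mm, its top face 48.5 mm above the box's underside; value = how far it has slid along the box's +x from shut, m: 0 = shut over the well, 0.058 = end of its travel, well fully clear. About 1.5 N of friction; it stays where it is left and cannot be lifted off
- blue_key (a joint): the sunken blue push key, disc 24 mm across in the middle of the blue box's well; value = how far it is pressed, m: 0 = up, 0.005 = fully down. Spring: about 2 N to start moving, 5 N fully down; it comes up by itself when let go
- red_well (a point): centre of the mouth of the red box's well, in its flat top (x = -32 mm, y = 0, z = 45 mm on the box); round vertical well 48 mm across, 22 mm deep, the red key in its middle; covered while the guard is shut
- red_box: grey interlock control box with a red band and guard, 140 x 76 x 45 mm (its x, y, z), loose on rubber feet, 1.5 to 2.4 kg; shoves over about 8 N may move it. Origin: centre of its underside. x points from the end with the well and amber lamp to the end with three sockets; z up. Flat top at z = 45 mm; a 6 mm high rail along each long side of it (y = 32 to 37 mm either side)
- red_rib (a point): middle of the top of the black rib that stands on the red guard, by which it is pushed; rib 8 mm thick along the box's x, 40 mm long across it, 12 mm high above the guard plate, at the middle of the plate; it travels with the guard. Top of the rib is 60.5 mm above the box's underside
- red_key_top (a point): centre of the top face of the red key; up, it lies 14 mm below the flat top of the box (31 mm above the box's underside); axes as the box's
- red_guard (a joint): the red sliding guard plate on top of the red box, 58 x 62 x 3 mm, its top face 48.5 mm above the box's underside; value = how far it has slid along the box's +x from shut, m: 0 = shut over the well, 0.058 = end of its travel, well fully clear. About 1.5 N of friction; it stays where it is left and cannot be lifted off
- red_key (a joint): the sunken red push key, disc 24 mm across in the middle of the red box's well; value = how far it is pressed, m: 0 = up, 0.005 = fully down. Spring: about 2 N to start moving, 5 N fully down; it comes up by itself when let go
- objective: microscope objective, white cone with a blue ring, 35 mm across, 58 mm tall, standing; origin at the centre of its underside; bystander
- bottle: small oil bottle with black cap, 28 mm across, 66 mm tall, standing; origin at the centre of its underside; bystander
- cube: black filter cube with an orange window, 41 x 38 x 43 mm; origin at the centre of its underside; bystander
- usb: red usb stick, 18 x 56 x 8 mm, lying flat; origin at the centre of its underside; bystander

How it is judged:
On the way, in this order (a step that is already met when the one before it is completed fails the run):
1. the blue guard is pushed back so that the well is open, with the key still up (value of joint blue_guard above 0.042 m and value of joint blue_key below 0.001 m), for 0.1 s.
2. the blue key is held fully down for at least 1 s (value of joint blue_key above 0.0038 m and contact force between the fingers and blue_key above 0.5 N), for 1 s.
3. the blue key has come up again (value of joint blue_key below 0.001 m), for 0.1 s.
At the end, for the whole second after the job is handed in: the blue guard is shut again (within 5 mm of its stop) over the key, which is up; both boxes stand flat and at rest, the blue one within 25 mm and the red one within 20 mm of where it stood, the red key unpressed and the red guard where it was, every bystander within 20 mm of its start (value of joint blue_guard below 0.005 m and value of joint blue_key below 0.001 m and linear speed of blue_box below 0.01 m/s and distance of blue_box from where it was at the start of the episode below 0.025 m and distance of each of red_box, red_rib, objective, bottle, cube, usb from where it was at the start of the episode below 0.02 m and value of joint red_key below 0.0015 m and angle between each of blue_box, red_box's own z axis and vertical below 0.05 rad); the robot touches nothing.
It fails at once if a control box is lifted or tipped (height (world z) of any of blue_box, red_box above 0.01 m or not (angle between blue_box's own z axis and vertical below 0.05 rad) or not (angle between red_box's own z axis and vertical below 0.05 rad)).
It fails at once if the blue box is shoved more than 25 mm (distance of blue_box from where it was at the start of the episode above 0.025 m).
It fails at once if the red box or its guard is moved more than 20 mm, or its key pressed (not (distance of red_box from where it was at the start of the episode below 0.02 m) or not (distance of red_rib from where it was at the start of the episode below 0.02 m) or not (value of joint red_key below 0.0015 m)).
It fails at once if the blue guard is pinched or rammed (over 30 N), or the blue key rammed (over 50 N) (contact force between the fingers and blue_guard above 30 N or contact force between the fingers and blue_key above 50 N).
It fails at once if a bystander is moved more than 20 mm or lifted (distance of any of objective, bottle, cube, usb from where it was at the start of the episode above 0.02 m or height (world z) of any of objective, bottle, cube, usb above 0.012 m).
It also fails if it takes over 64 s, if anything falls off the work surface, if the arm or the gripper's body presses on something with over 40 N, if the wrist force passes 120 N, or if a joint passes its speed limit or range.

ROBOT

A 7-joint arm with a two-finger parallel gripper is mounted at the origin on a cart in front of the work surface, level with it; the furniture and walls round the work are solid. World frame = base frame: x ahead of the robot, y to its left, z up, the work surface at z = 0. Lengths are in m, angles in rad, forces in N, time in s.
With the tool pointing down it reaches from about 0.4 to 0.85 m from the base axis. Payload 4.5 kg.
Tool frame: the origin (TCP) lies on the mounting face of the last link; the fingertips stand 166 mm ahead of it and the grasp point (between the pads) lies 147 mm ahead of it; z points along the fingers, y is the line along which they close (so a half turn about z gives the same grasp; the last joint's range is limited). The gripper opens to 88 mm and grips with 3 to 60 N. Pads are 18 mm wide; open, the fingers measure 123 mm over their backs; the gripper's body (75 mm by 187 mm) begins 45 mm behind the grasp point.
Start: joints at [-1.237, 0.689, -0.195, 1.565, 0.157, 0.902, -0.215], TCP at [0.185, 0.597, 0.405] pointing down, gripper open.
Joint ranges: [-3.01, 3.01], [-0.46, 2.08], [-1.47, 1.51], [0.13, 2.56], [-1, 4.14], [0.04, 2.09], [-2.66, 2.66]. Speed limits (rad/s): [2.57, 2.57, 3.14, 3.14, 3.14, 3.14, 3.14].

INTERFACE

Orientations are given as a unit quaternion [x, y, z, w].
In Python, from plant import r, snapshot gives the robot as it stands. The module is installed in compiled form; this text tells all that it offers.
- The arm moves only by the tool move_arm, never from a script. Its argument "rows" is a list of rows, each a list of 5 numbers: the shift along the tool's x, y, z in m, then the turn about the tool's z in rad, then the finger opening in m, from 0 to 0.0881. In form: [[dx, dy, dz, spin, claw], ...]. A call has 1 to 10 rows; each row shifts and turns the commanded pose from where the row before left it, along the tool's axes as they then stand; what a row does not reach is not made up. A row lasts 1/12 s, in which the tool goes at most 41.7 mm and 7.16 degrees, less where a joint would pass 70% of its speed; a pose out of reach is approached as far as the arm can. A call with a gripper value outside its range is refused whole. The fingers move at their own pace and stop on an object; "newtons" is the grip in N (left out, the last holds). Time passes only in rows, so rows that do not move let the fingers close. It gives the time, the measured TCP pose, the force, the opening and the grip force at its end, in the units of the state.
- r.get_state(): the state, without advancing time (a new reading comes with each control period).
- snapshot(name): name is "scene" or "top" or "wrist"; returns a dict with "color" (420x560x3 uint8, red, green, blue), "depth" (420x560 float32, m along the optical axis (not along the pixel's ray), 0 where there is no reading), "mtx" (3x3 intrinsics, pixels), "eye" and "orientation" of the camera in the world. Camera axes: x right, y up, looking along -z (the intrinsics and any distortion apply to the point x, -y, -z); pixel columns grow to the right and rows downward; lengths in m; the calibration is good to about 2 mm. A picture is of the moment at which its call begins.
- r.finish_job(): hands the job in; it is judged then, once.
The state is a dict: "clock": time; "q": joint angles; "qd": joint speeds; "joint_torque": joint torques, N m; "tool_pos": TCP position; "eef_rot": TCP orientation; "contact_force": force on the tool from outside, world axes, zero at the start; "moment": the same for the moment, N m; "opening": opening from 0.0 (shut) to 1.0 (fully open); "finger_force": force on a finger pad.
Only numpy, scipy, OpenCV 4.12 (cv2) and the standard library are available. Lean on these libraries where they do the work, as an engineer would, in place of code of your own. Each camera call takes 0.05 s, during which the arm holds its last target. There are 200 camera calls.

## Working session

There is one attempt and no reset: what is moved stays moved. The work goes in short steps, Python scripts to look and compute and a tool call to move; the robot and the scene stay as the last step left them, time stands still between calls to the robot, and variables do not carry over. Pictures are saved under pics/ and viewed, at most 10 in all, crops included, and the job is handed in when it is done.

Besides the shell and the picture viewer there is one more tool, called in YAML: its name, and indented under it one key for each argument. move_arm: Moves the arm, as the interface text tells. Its arguments: {"type":"object","properties":{"rows":{"type":"array"},"newtons":{"type":"number"}},"required":["rows"]}

```bash
mkdir -p pics; cat > h.py <<'E'
import numpy as np, cv2
from scipy.spatial.transform import Rotation as R
from plant import r, snapshot
def pts(s):
    d=s["depth"];K=np.array(s["mtx"]);v,u=np.mgrid[:d.shape[0],:d.shape[1]]
    p=np.stack([(u-K[0,2])/K[0,0]*d,-(v-K[1,2])/K[1,1]*d,-d],-1)
    return p@rot(s).T+np.array(s["eye"])
def rot(s):
    o=np.array(s["orientation"]); return R.from_quat(o).as_matrix() if o.size==4 else o.reshape(3,3)
def plane(s,uv,z):
    K=np.array(s["mtx"]);uv=np.atleast_2d(uv).astype(float)
    d=np.c_[(uv[:,0]-K[0,2])/K[0,0],-(uv[:,1]-K[1,2])/K[1,1],-np.ones(len(uv))]@rot(s).T
    e=np.array(s["eye"]);return e+d*((z-e[2])/d[:,2])[:,None]
def save(s,n): cv2.imwrite(f"pics/{n}.png",s["color"][:,:,::-1])
E
python3 - <<'E'
from h import *
for n in("scene","top"):
    s=snapshot(n);save(s,n+"1");print(n,s["eye"],s["orientation"],s["mtx"])
    if n=="top":
        P=pts(s);hsv=cv2.cvtColor(s["color"],cv2.COLOR_RGB2HSV)
        for c,lo,hi in(("blue",(100,110,50),(130,255,255)),("red",(0,130,60),(8,255,255))):
            m=cv2.inRange(hsv,lo,hi);k,l,st,ce=cv2.connectedComponentsWithStats(m)
            for i in range(1,k):
                if st[i,4]>40:
                    q=P[l==i];print(c,ce[i],st[i],np.median(q,0).round(4),cv2.minAreaRect(q[:,:2].astype(np.float32)*1000))
print(r.get_state())
E
```

```text
scene [0.19521638 0.44828878 0.72609867] [-0.12297027  0.31632336  0.88514927 -0.31832156] [[428.40948539   0.         289.4627112 ]
 [  0.         428.40948539 211.6109147 ]
 [  0.           0.           1.        ]]
top [0.38009597 0.05475484 1.00249332] [ 0.0621631  -0.06357704 -0.69509908  0.71339399] [[391.42918698   0.         280.44681505]
 [  0.         391.42918698 202.35398853]
 [  0.           0.           1.        ]]
blue [320.92801556 214.76459144] [307 202  29  26 514] [ 0.5215 -0.0455  0.0481] ((479.56939697265625, 2.864013671875), (76.6756820678711, 210.8824005126953), 42.469974517822266)
red [515.06557377  39.53278689] [511  32   9  16 122] [ 0.8233 -0.379   0.3334] ((605.0984497070312, -174.33241271972656), (27.577392578125, 641.6134033203125), 46.94574737548828)
red [221.40494297 215.68250951] [207 202  29  27 526] [0.5127 0.1989 0.0477] ((451.9339599609375, 153.52069091796875), (232.23590087890625, 75.68376159667969), 35.919105529785156)
red [191.11965812 227.86324786] [187 220   9  17 117] [0.4868 0.2808 0.0078] ((487.2078552246094, 281.69915771484375), (18.379676818847656, 42.432926177978516), 82.87361145019531)
{'clock': 0.1, 'q': array([-1.23718553,  0.68989675, -0.19450206,  1.56624738,  0.15734094,
        0.90252247, -0.21511938]), 'qd': array([ 0.00020155, -0.00106802, -0.00116623, -0.00498475, -0.00179899,
       -0.00051744, -0.00032905]), 'joint_torque': array([-3.27837712e-03, -5.28497207e+01, -1.27166692e+00, -1.53836757e+01,
       -5.26242633e-02,  1.99067887e-03,  4.51519168e-05]), 'tool_pos': array([0.18453436, 0.5968218 , 0.4039897 ]), 'eef_rot': array([ 1.49310268e-01,  9.88790037e-01, -8.39100966e-04, -4.09065284e-05]), 'contact_force': array([0.28528538, 0.22544113, 0.72342922]), 'moment': array([-0.02698641, -0.03606091,  0.01276651]), 'finger_force': 0.0, 'opening': 1.0050685184569927}
```

View pics/top1.png

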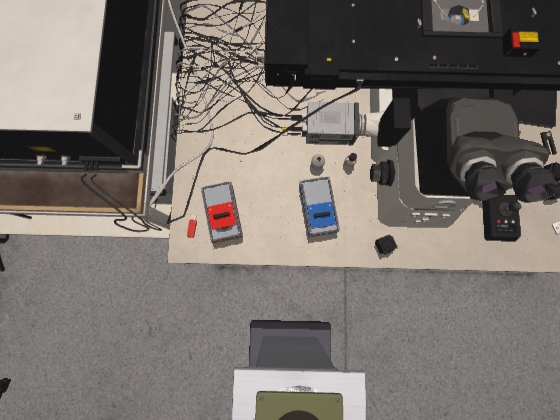

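View pics/scene1.png

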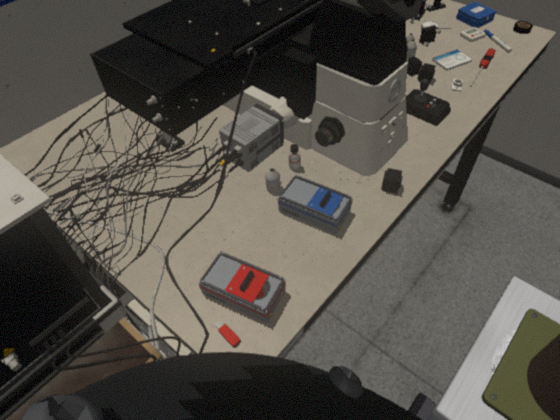

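The top view shows the red box at about (222,212) and the blue box at about (319,208), with the blue guard at (321,215) and its far end pointing away from the robot. The objective and bottle are at (318,160) and (350,160), and the cube at (386,244). The scene view confirms this. Before moving I'll check for obstacles along the approach path and measure the blue box.

```bash
python3 - <<'E'
from h import *
s=snapshot("top");P=pts(s);d=s["depth"]
hsv=cv2.cvtColor(s["color"],cv2.COLOR_RGB2HSV)
m=cv2.inRange(hsv,(100,110,50),(130,255,255))
m[:190]=0;m[250:]=0
# top-surface pixels of blue box
Z=P[...,2];b=((Z>.035)&(Z<.06)).astype(np.uint8);b[:170]=0;b[245:]=0;b[:,:290]=0;b[:,350:]=0
q=P[b>0];print("boxtop",len(q),np.median(q,0),cv2.minAreaRect(q[:,:2].astype(np.float32)*1000))
mm=(m>0)&(b>0);q=P[mm];print("blue",q.mean(0),cv2.minAreaRect(q[:,:2].astype(np.float32)*1000))
# tall things near path
for a in np.linspace(0,1,9):
    c=np.array([.185,.597])*(1-a)+np.array([.52,-.045])*a
    w=(np.hypot(P[...,0]-c[0],P[...,1]-c[1])<.14)&(d>0)
    print(c.round(3),w.sum(),P[...,2][w].max().round(3) if w.any() else None)
w=(Z>.2)&(P[...,0]<.75)&(P[...,1]>.2)&(d>0);print("tall left min x,y",P[w].min(0),P[w].max(0))
w=(Z>.1)&(P[...,0]<.8)&(P[...,1]<-.1)&(d>0);print("scope",P[w].min(0),P[w].max(0))
s=snapshot("wrist");save(s,"w1");t=r.get_state();M=R.from_quat(t["eef_rot"]).as_matrix()
print("cam in tool",M.T@(np.array(s["eye"])-t["tool_pos"]),M.T@rot(s))
E
```

```text
boxtop 1695 [ 0.54591424 -0.04059269  0.04672576] ((547.2706298828125, -41.23463439941406), (141.20672607421875, 76.71707153320312), 10.732210159301758)
blue [ 0.52340514 -0.04550034  0.04828948] ((523.9810180664062, -45.92070388793945), (57.197181701660156, 62.02682113647461), 10.990558624267578)
[0.185 0.597] 3011 0.329
[0.227 0.517] 2978 0.329
[0.269 0.436] 2919 0.329
[0.311 0.356] 3061 0.004
[0.353 0.276] 4418 0.051
[0.394 0.196] 6264 0.063
[0.436 0.115] 7522 0.063
[0.478 0.035] 8599 0.065
[ 0.52  -0.045] 9098 0.065
tall left min x,y [0.15709496 0.37905418 0.20000022] [0.7499791  0.65373183 0.37794428]
scope [ 0.49470836 -0.50689559  0.10000815] [ 0.79999004 -0.10001937  0.4614841 ]
cam in tool [ 0.08290165 -0.00028014  0.02067709] [[-3.60007932e-04  9.47824497e-01  3.18792400e-01]
 [ 9.99999751e-01  5.34961754e-04 -4.61246920e-04]
 [-6.07722871e-04  3.18792154e-01 -9.47824453e-01]]
```

move_arm:
  rows:
    - [0, 0, -0.02, 0, 0]
    - [0, 0, -0.025, 0, 0]
    - [0, 0, -0.025, 0, 0]
    - [0, 0, -0.025, 0, 0]
    - [0, 0, -0.025, 0, 0]
    - [0, 0, -0.02, 0, 0]
    - [-0.005, -0.01, 0, 0, 0]
    - [-0.01, -0.02, 0, 0, 0]
    - [-0.02, -0.025, 0, 0, 0]
    - [-0.02, -0.025, 0, 0, 0]
  newtons: 10

```text
clock: 1.03
tool_pos: [0.213, 0.5036, 0.5444]
eef_rot: [0.148, 0.989, -0.0, -0.0]
contact_force: [0.3, -0.8, -0.0]
opening: 0.267
finger_force: 0.0
```

move_arm:
  rows:
    - [-0.025, -0.025, 0, 0, 0]
    - [-0.025, -0.025, 0, 0, 0]
    - [-0.025, -0.025, 0, 0, 0]
    - [-0.025, -0.025, 0, 0, 0]
    - [-0.025, -0.025, 0, 0, 0]
    - [-0.025, -0.025, 0, 0, 0]
    - [-0.025, -0.025, 0, 0, 0]
    - [-0.025, -0.025, 0, 0, 0]
    - [-0.025, -0.025, 0, 0, 0]
    - [-0.025, -0.025, 0, 0, 0]

```text
clock: 1.87
tool_pos: [0.3788, 0.1901, 0.5448]
eef_rot: [0.149, 0.989, 0.0, 0.0]
contact_force: [0.4, -0.1, 0.2]
opening: 0.008
finger_force: 0.0
```

move_arm:
  rows:
    - [-0.026, -0.027, 0, 0, 0]
    - [-0.026, -0.027, 0.02, 0, 0]
    - [-0.026, -0.027, 0.025, 0, 0]
    - [-0.026, -0.027, 0.025, 0, 0]
    - [-0.026, -0.027, 0.025, 0, 0]
    - [-0.026, -0.027, 0.025, 0, 0]
    - [-0.015, -0.015, 0.02, 0, 0]
    - [0, 0, 0, -0.12, 0]
    - [0, 0, 0, -0.12, 0]
    - [0, 0, 0, -0.12, 0]

```text
clock: 2.7
tool_pos: [0.4842, -0.0177, 0.4119]
eef_rot: [-0.032, 0.999, 0.0, -0.001]
contact_force: [-0.7, 0.1, -0.7]
opening: 0.003
finger_force: 0.0
```

move_arm:
  rows:
    - [0, 0, 0, -0.12, 0]
    - [0, 0, 0, -0.01, 0]
    - [0, 0, 0, 0, 0]
    - [0, 0, 0, 0, 0]

```text
clock: 3.03
tool_pos: [0.4842, -0.0171, 0.4126]
eef_rot: [-0.093, 0.996, 0.0, 0.0]
contact_force: [0.1, -0.5, 0.1]
opening: 0.007
finger_force: 0.0
```

```bash
cat > m.py <<'E'
from h import *
import sys
def measure(name):
    s=snapshot("wrist");save(s,name);P=pts(s);Z=P[...,2];d=s["depth"]
    hsv=cv2.cvtColor(s["color"],cv2.COLOR_RGB2HSV)
    m=cv2.inRange(hsv,(100,110,50),(130,255,255))
    k,l,st,ce=cv2.connectedComponentsWithStats(m)
    for i in range(1,k):
        if st[i,4]>100:
            q=P[(l==i)&(d>0)];print("blue",ce[i],st[i,4],"z",np.median(q[:,2]))
            f=(l==i)&(abs(Z-.0485)<.004)
            if f.sum()>200:print("  guard",cv2.minAreaRect(P[f][:,:2].astype(np.float32)*1000))
    f=((Z>.038)&(Z<.056)&(np.hypot(P[...,0]-.547,P[...,1]+.041)<.1)&(d>0)).astype(np.uint8)
    print("box",f.sum(),cv2.minAreaRect(P[f>0][:,:2].astype(np.float32)*1000))
    f=(Z>.0565)&(Z<.064)&(np.hypot(P[...,0]-.547,P[...,1]+.041)<.08)&(d>0)
    if f.sum()>20:
        print("rib",f.sum(),np.median(P[f],0),cv2.minAreaRect(P[f][:,:2].astype(np.float32)*1000))
    t=r.get_state();print(t["clock"],t["tool_pos"],R.from_quat(t["eef_rot"]).as_matrix()[:,:2].T.round(3),t["contact_force"])
    return s
if __name__=="__main__": measure(sys.argv[1])
E
python3 m.py w2
```

```text
blue [244.47554806 210.1049747 ] 2372 z 0.047899910905796705
  guard ((525.14990234375, -45.70588684082031), (57.097633361816406, 61.922245025634766), 11.48982048034668)
box 6569 ((547.6925048828125, -41.001930236816406), (139.917724609375, 75.66004943847656), 11.03929328918457)
rib 291 [ 0.52443257 -0.04565556  0.05964465] ((524.8072509765625, -45.61383819580078), (8.258172035217285, 39.34318542480469), 10.160385131835938)
3.0833 [ 0.48420229 -0.0170538   0.41266453] [[-0.982 -0.187 -0.   ]
 [-0.187  0.982 -0.   ]] [ 0.59129845 -0.24735964 -0.51016692]
```

View pics/w2.png

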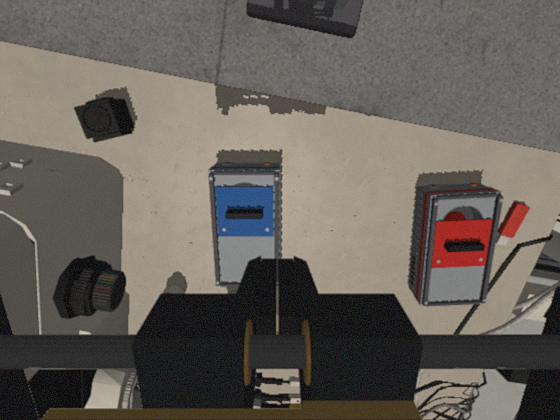

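The wrist view shows the blue guard at (244,210), standing about 8 mm open, with its rib at (244,212). The red box is on the right at (460,245). Rib height 59.6 mm and guard height 47.9 mm agree with the text, and the top and wrist views agree. I'll descend on the near side of the rib.

move_arm:
  rows:
    - [-0.006, -0.018, 0, 0, 0]
    - [-0.005, -0.017, 0, 0, 0]
    - [0, 0, 0.025, 0, 0]
    - [0, 0, 0.03, 0, 0]
    - [0, 0, 0.03, 0, 0]
    - [0, 0, 0.03, 0, 0]
    - [0, 0, 0.03, 0, 0]
    - [0, 0, 0.01, 0, 0]
    - [0, 0, 0, 0, 0]
    - [0, 0, 0, 0, 0]

```text
clock: 3.92
tool_pos: [0.5019, -0.0492, 0.258]
eef_rot: [-0.095, 0.995, -0.0, -0.0]
contact_force: [0.2, 0.3, 0.3]
opening: 0.008
finger_force: 0.0
```

```bash
python3 m.py w3
```

```text
blue [277.35443038 197.56118143] 237 z 0.03525534270382491
blue [275.58911159 251.82583965] 3692 z 0.04797339428191058
  guard ((517.8113403320312, -46.71007537841797), (43.56708908081055, 62.18771743774414), 10.644493103027344)
box 9277 ((547.8096313476562, -41.20452117919922), (139.8426513671875, 76.17835998535156), 10.874893188476562)
3.9667 [ 0.50219304 -0.0493161   0.258733  ] [[-0.982 -0.189 -0.002]
 [-0.189  0.982 -0.001]] [-0.5728226  -0.34017889  0.8415692 ]
```

View pics/w3.png

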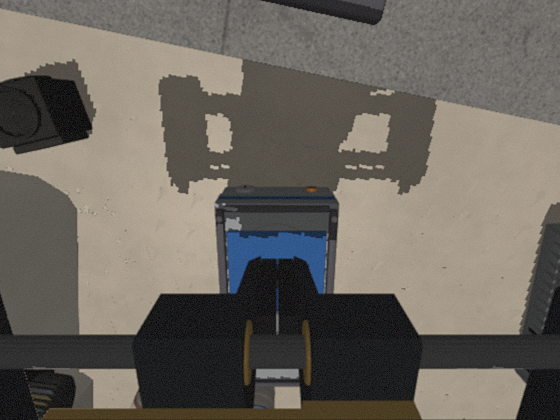

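The tip is centred on the guard (277 against 276). I'll lower it and then push slowly.

move_arm:
  rows:
    - [0, 0, 0.015, 0, 0]
    - [0, 0, 0.015, 0, 0]
    - [0, 0, 0.006, 0, 0]
    - [0, 0, 0.003, 0, 0]
    - [0, 0, 0, 0, 0]
    - [0, 0, 0, 0, 0]
    - [-0.003, 0, 0, 0, 0]
    - [-0.003, 0, 0, 0, 0]
    - [-0.003, 0, 0, 0, 0]
    - [-0.003, 0, 0, 0, 0]

```text
clock: 4.8
tool_pos: [0.5135, -0.0472, 0.2188]
eef_rot: [-0.095, 0.995, -0.0, -0.0]
contact_force: [-0.7, 0.2, 0.5]
opening: 0.005
finger_force: 0.8
```

move_arm:
  rows:
    - [-0.003, 0, 0, 0, 0]
    - [-0.003, 0, 0, 0, 0]
    - [-0.003, 0, 0, 0, 0]
    - [-0.003, 0, 0, 0, 0]

```text
clock: 5.13
tool_pos: [0.5253, -0.0449, 0.2186]
eef_rot: [-0.095, 0.995, -0.0, -0.0]
contact_force: [-0.8, -0.4, 0.9]
opening: 0.007
finger_force: 0.8
```

move_arm:
  rows:
    - [-0.003, 0, 0, 0, 0]
    - [-0.003, 0, 0, 0, 0]
    - [-0.003, 0, 0, 0, 0]
    - [-0.003, 0, 0, 0, 0]
    - [-0.003, 0, 0, 0, 0]
    - [-0.003, 0, 0, 0, 0]
    - [-0.003, 0, 0, 0, 0]
    - [-0.003, 0, 0, 0, 0]
    - [-0.003, 0, 0, 0, 0]
    - [-0.003, 0, 0, 0, 0]

```text
clock: 5.97
tool_pos: [0.5549, -0.0392, 0.2186]
eef_rot: [-0.095, 0.995, -0.0, -0.0]
contact_force: [-0.9, -0.8, 0.7]
opening: 0.006
finger_force: 0.8
```

move_arm:
  rows:
    - [-0.001, 0, 0, 0, 0]
    - [0, 0, 0, 0, 0]
    - [0, 0, 0, 0, 0]

```text
clock: 6.22
tool_pos: [0.556, -0.0386, 0.2187]
eef_rot: [-0.095, 0.995, 0.0, 0.001]
contact_force: [0.3, -0.6, 0.7]
opening: 0.008
finger_force: 0.0
```

```bash
python3 m.py w4; python3 - <<'E'
from h import *
s=snapshot("top");save(s,"top2")
E
```

```text
blue [275.53571429 184.01298701] 1540 z 0.03046203300274644
blue [274.25374376 262.42429285] 3606 z 0.04795357722936969
  guard ((555.4047241210938, -39.58940124511719), (28.198184967041016, 62.22578430175781), 11.248078346252441)
box 19858 ((536.8983154296875, -44.08180618286133), (117.022705078125, 75.8759994506836), 10.163890838623047)
rib 538 [ 0.54773323 -0.03896026  0.06018419] ((555.4329223632812, -43.35105895996094), (25.16881561279297, 31.643997192382812), 75.14104461669922)
6.2667 [ 0.55602613 -0.03857065  0.21871075] [[-0.982 -0.19  -0.001]
 [-0.19   0.982  0.001]] [-0.13412087  0.39997009  0.6203522 ]
```

View pics/w4.png

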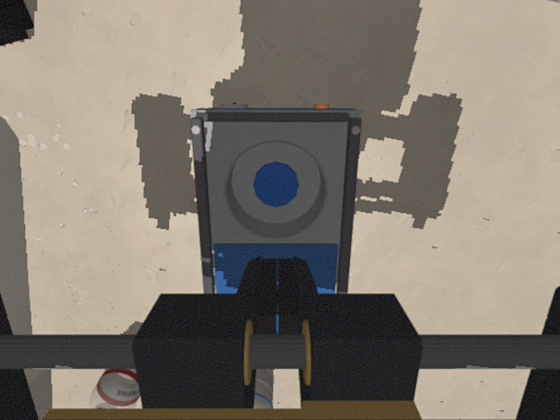

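The well is open: key at (276,184) in the well, guard edge at row 243 (about 55 mm open). I'll work out the offset to the key.

```bash
python3 - <<'E'
from h import *
s=snapshot("wrist");P=pts(s);hsv=cv2.cvtColor(s["color"],cv2.COLOR_RGB2HSV)
m=cv2.inRange(hsv,(100,110,50),(130,255,255));m[215:]=0
c=cv2.moments(m,True);uv=(c["m10"]/c["m00"],c["m01"]/c["m00"]);k=plane(s,uv,.031)[0]
print("key depth",P[m>0].mean(0),np.median(P[m>0][:,2]),"ray",k,cv2.minAreaRect(P[m>0][:,:2].astype(np.float32)*1000))
P2=P;f=(abs(P[...,2]-.045)<.004)&(np.hypot(P[...,0]-.516,P[...,1]+.047)<.055);print("flat z",np.median(P[f][:,2]))
t=r.get_state();M=R.from_quat(t["eef_rot"]).as_matrix();print("tool delta",M.T@(k-(t["tool_pos"]+M[:,2]*.166)),t["tool_pos"])
E
```

```text
key depth [ 0.51533334 -0.04699428  0.03146943] 0.03043594956296053 ray [ 0.51529397 -0.04698275  0.031     ] ((497.0713806152344, -57.17852020263672), (54.51027297973633, 59.695438385009766), 77.38566589355469)
flat z 0.04482908318815218
tool delta [ 0.04165059 -0.00061253  0.02165353] [ 0.55589628 -0.0386106   0.2186975 ]
```

move_arm:
  rows:
    - [0.005, 0, 0, 0, 0]
    - [0, 0, -0.016, 0, 0]
    - [0.012, 0, 0, 0, 0]
    - [0.012, 0, 0, 0, 0]
    - [0.012, 0, 0, 0, 0]
    - [0, 0, 0, 0, 0]
    - [0, 0, 0.01, 0, 0]
    - [0, 0, 0.01, 0, 0]
    - [0, 0, 0.008, 0, 0]
    - [0, 0, 0.004, 0, 0]

```text
clock: 7.2
tool_pos: [0.5156, -0.0464, 0.2008]
eef_rot: [-0.095, 0.995, 0.0, -0.001]
contact_force: [-0.2, 0.1, -0.6]
opening: 0.008
finger_force: 0.0
```

move_arm:
  rows:
    - [0, 0, 0, 0, 0]
    - [0, 0, 0.003, 0, 0]
    - [0, 0, 0, 0, 0]
    - [0, 0, 0.002, 0, 0]
    - [0, 0, 0, 0, 0]

```text
clock: 7.62
tool_pos: [0.5155, -0.0467, 0.1976]
eef_rot: [-0.095, 0.995, 0.0, 0.0]
contact_force: [-0.2, -0.7, -0.9]
opening: 0.006
finger_force: 0.0
```

move_arm:
  rows:
    - [0, 0, 0.001, 0, 0]
    - [0, 0, 0.001, 0, 0]
    - [0, 0, 0.001, 0, 0]
    - [0, 0, 0.001, 0, 0]
    - [0, 0, 0, 0, 0]

```text
clock: 8.03
tool_pos: [0.5155, -0.0468, 0.1937]
eef_rot: [-0.095, 0.995, -0.0, 0.0]
contact_force: [-0.5, -1.2, 4.1]
opening: 0.004
finger_force: 1.9
```

move_arm:
  rows:
    - [0, 0, 0.001, 0, 0]
    - [0, 0, 0.0005, 0, 0]
    - [0, 0, 0, 0, 0]

```text
clock: 8.28
tool_pos: [0.5155, -0.0467, 0.1924]
eef_rot: [-0.095, 0.995, -0.0, 0.0]
contact_force: [-0.9, -0.0, 6.2]
opening: 0.006
finger_force: 3.1
```

move_arm:
  rows:
    - [0, 0, 0.0007, 0, 0]
    - [0, 0, 0, 0, 0]
    - [0, 0, 0, 0, 0]
    - [0, 0, 0, 0, 0]
    - [0, 0, 0, 0, 0]
    - [0, 0, 0, 0, 0]
    - [0, 0, 0, 0, 0]
    - [0, 0, 0, 0, 0]
    - [0, 0, 0, 0, 0]
    - [0, 0, 0, 0, 0]

```text
clock: 9.12
tool_pos: [0.5155, -0.0467, 0.1923]
eef_rot: [-0.095, 0.995, -0.0, 0.0]
contact_force: [-1.0, 0.3, 12.4]
opening: 0.004
finger_force: 6.4
```

move_arm:
  rows:
    - [0, 0, 0, 0, 0]
    - [0, 0, 0, 0, 0]
    - [0, 0, 0, 0, 0]
    - [0, 0, 0, 0, 0]
    - [0, 0, 0, 0, 0]
    - [0, 0, 0, 0, 0]
    - [0, 0, 0, 0, 0]
    - [0, 0, 0, 0, 0]
    - [0, 0, 0, 0, 0]
    - [0, 0, 0, 0, 0]

```text
clock: 9.95
tool_pos: [0.5155, -0.0467, 0.1923]
eef_rot: [-0.095, 0.995, -0.0, 0.0]
contact_force: [-1.0, -0.1, 13.0]
opening: 0.005
finger_force: 6.4
```

move_arm:
  rows:
    - [0, 0, 0, 0, 0]
    - [0, 0, 0, 0, 0]
    - [0, 0, 0, 0, 0]
    - [0, 0, 0, 0, 0]
    - [0, 0, -0.003, 0, 0]
    - [0, 0, -0.003, 0, 0]
    - [0, 0, -0.01, 0, 0]
    - [0, 0, -0.02, 0, 0]
    - [0, 0, -0.014, 0, 0]
    - [0, 0, 0, 0, 0]

```text
clock: 10.78
tool_pos: [0.516, -0.0469, 0.2437]
eef_rot: [-0.095, 0.995, -0.0, 0.002]
contact_force: [0.0, 0.6, -0.3]
opening: 0.008
finger_force: 0.0
```

```bash
python3 m.py w5; python3 - <<'E'
from h import *
s=snapshot("top");P=pts(s)
w=(P[...,2]>.09)&(P[...,0]>.5)&(P[...,0]<.7)&(P[...,1]<.1)&(P[...,1]>-.2)&(s["depth"]>0)
h=P[w]
for x in np.arange(.5,.7,.02):
    a=h[(h[:,0]>=x)&(h[:,0]<x+.02)]
    print(round(x,2),len(a),a[:,1].max() if len(a) else 0, a[:,2].max() if len(a) else 0)
E
```

```text
blue [279.11636364 179.78909091] 275 z 0.03517827312298874
blue [276.99019608 236.49215686] 1020 z 0.030426618083191775
box 9519 ((547.781494140625, -41.04387283325195), (139.55166625976562, 76.21916961669922), 10.928236961364746)
10.8333 [ 0.51569156 -0.04680248  0.24256156] [[-0.982 -0.189 -0.002]
 [-0.189  0.982 -0.   ]] [0.48181496 0.24291897 0.43296977]
0.5 678 0.04726776854335457 0.5490490101803434
0.52 523 0.049543329368993756 0.5164737249018188
0.54 203 0.0038111565028488073 0.46835077358168575
0.56 8 -0.06189563713012173 0.4234681072814339
0.58 0 0 0
0.6 0 0 0
0.62 0 0 0
0.64 20 -0.18101616100207774 0.10956428646824512
0.66 311 0.09927259178430017 0.24997427630739444
0.68 348 0.09479465038582666 0.25058987189381665
```

The key is up and the box hasn't moved. Next I'll check clearance behind the box for the gripper body.

```bash
python3 - <<'E'
from h import *
for n in("top","scene"):
  s=snapshot(n);save(s,n+"3");P=pts(s)
  w=(P[...,2]>.08)&(P[...,2]<.4)&(P[...,0]>.58)&(P[...,0]<.8)&(P[...,1]<.12)&(P[...,1]>-.2)&(s["depth"]>0)
  h=P[w]
  for y in np.arange(-.2,.12,.04):
    a=h[(h[:,1]>=y)&(h[:,1]<y+.04)]
    if len(a):i=a[:,0].argmin();print(n,round(y,2),len(a),a[i].round(3),np.percentile(a[:,0],5).round(3),np.median(a[:,2]).round(3))
E
```

```text
top -0.2 1985 [ 0.642 -0.185  0.109] 0.676 0.246
top -0.16 983 [ 0.702 -0.121  0.124] 0.718 0.272
top -0.12 1300 [ 0.701 -0.11   0.096] 0.704 0.134
top -0.08 1280 [ 0.7   -0.054  0.095] 0.703 0.241
top -0.04 1312 [ 0.702 -0.016  0.115] 0.704 0.23
top 0.0 545 [0.698 0.036 0.173] 0.708 0.214
top 0.04 218 [0.677 0.078 0.145] 0.684 0.159
top 0.08 121 [0.661 0.111 0.124] 0.662 0.134
scene -0.2 2421 [ 0.676 -0.18   0.226] 0.678 0.198
scene -0.16 747 [ 0.704 -0.122  0.113] 0.714 0.268
scene -0.12 1133 [ 0.702 -0.091  0.091] 0.705 0.133
scene -0.08 1185 [ 0.7   -0.066  0.097] 0.704 0.134
scene -0.04 1627 [ 0.703 -0.038  0.115] 0.706 0.133
scene 0.0 814 [0.7   0.036 0.172] 0.711 0.223
scene 0.04 299 [0.68  0.078 0.144] 0.684 0.138
scene 0.08 132 [0.663 0.119 0.118] 0.664 0.129
```

View pics/scene3.png

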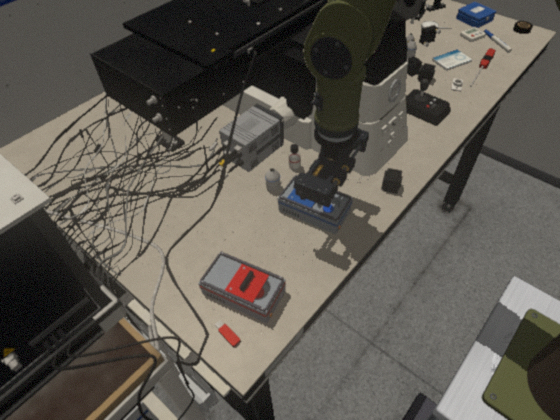

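The scene view shows the gripper over the blue box at (320,195), and the camera block at (255,130) is beyond x = 0.70, so there's room. I'll go over the rib and lower behind it.

move_arm:
  rows:
    - [-0.012, 0, 0, 0, 0]
    - [-0.016, 0, 0, 0, 0]
    - [-0.016, 0, 0, 0, 0]
    - [-0.016, 0, 0, 0, 0]
    - [-0.012, 0, 0, 0, 0]
    - [-0.004, 0, 0, 0, 0]
    - [0, 0, 0, 0, 0]
    - [0, 0, 0.006, 0, 0]
    - [0, 0, 0, 0, 0]

```text
clock: 11.73
tool_pos: [0.5886, -0.0326, 0.234]
eef_rot: [-0.095, 0.995, 0.0, -0.002]
contact_force: [0.1, 0.1, 0.0]
opening: 0.005
finger_force: 0.0
```

```bash
python3 m.py w6
```

```text
blue [276.0615894  118.90662252] 1510 z 0.03038664337472005
blue [275.85929985 216.56984677] 8941 z 0.04793813206343453
  guard ((570.883056640625, -36.76081085205078), (58.2807502746582, 61.83708190917969), 10.995136260986328)
box 27470 ((546.21630859375, -41.86906051635742), (135.83367919921875, 76.03477478027344), 10.498916625976562)
rib 1239 [ 0.56973988 -0.03702425  0.05959382] ((570.432861328125, -36.98974609375), (8.649336814880371, 39.90734100341797), 10.431859970092773)
11.7833 [ 0.58871298 -0.03267497  0.23438284] [[-0.982 -0.189  0.003]
 [-0.189  0.982  0.   ]] [-0.30697972  0.46531216  0.27680623]
```

View pics/w6.png

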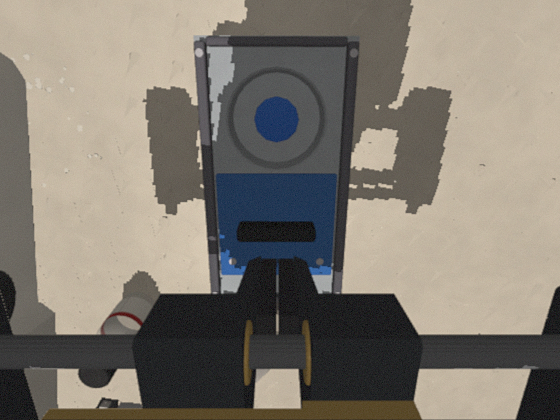

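The key at (277,119) is up and the rib at (276,232) is clear of the tip by about 5 mm. I'll lower and push shut.

move_arm:
  rows:
    - [0, 0, 0.006, 0, 0]
    - [0, 0, 0.006, 0, 0]
    - [0, 0, 0.003, 0, 0]
    - [0, 0, 0, 0, 0]
    - [0.003, 0, 0, 0, 0]
    - [0.003, 0, 0, 0, 0]
    - [0.003, 0, 0, 0, 0]
    - [0.003, 0, 0, 0, 0]
    - [0.003, 0, 0, 0, 0]
    - [0.003, 0, 0, 0, 0]

```text
clock: 12.62
tool_pos: [0.5723, -0.0357, 0.2207]
eef_rot: [-0.095, 0.995, 0.0, 0.0]
contact_force: [1.3, 0.4, -0.5]
opening: 0.006
finger_force: 0.8
```

move_arm:
  rows:
    - [0.003, 0, 0, 0, 0]
    - [0.003, 0, 0, 0, 0]
    - [0.003, 0, 0, 0, 0]
    - [0.003, 0, 0, 0, 0]
    - [0.003, 0, 0, 0, 0]
    - [0.003, 0, 0, 0, 0]
    - [0.003, 0, 0, 0, 0]
    - [0.003, 0, 0, 0, 0]
    - [0.003, 0, 0, 0, 0]
    - [0.003, 0, 0, 0, 0]

```text
clock: 13.45
tool_pos: [0.5426, -0.0415, 0.2204]
eef_rot: [-0.095, 0.995, 0.0, 0.0]
contact_force: [1.6, 0.4, 1.1]
opening: 0.011
finger_force: 0.8
```

move_arm:
  rows:
    - [0.003, 0, 0, 0, 0]
    - [0.003, 0, 0, 0, 0]
    - [0.003, 0, 0, 0, 0]
    - [0, 0, 0, 0, 0]

```text
clock: 13.78
tool_pos: [0.5332, -0.0433, 0.2203]
eef_rot: [-0.095, 0.995, -0.0, -0.001]
contact_force: [-0.9, -0.0, -0.7]
opening: 0.006
finger_force: 0.1
```

move_arm:
  rows:
    - [0.001, 0, 0, 0, 0]
    - [0.001, 0, 0, 0, 0]
    - [0.001, 0, 0, 0, 0]
    - [0, 0, 0, 0, 0]

```text
clock: 14.12
tool_pos: [0.5312, -0.0437, 0.2203]
eef_rot: [-0.095, 0.995, 0.0, 0.0]
contact_force: [2.3, -0.1, -0.9]
opening: 0.006
finger_force: 0.9
```

move_arm:
  rows:
    - [0.0005, 0, 0, 0, 0]
    - [0.0005, 0, 0, 0, 0]
    - [0.0005, 0, 0, 0, 0]

```text
clock: 14.37
tool_pos: [0.5307, -0.0438, 0.2205]
eef_rot: [-0.095, 0.995, 0.0, 0.002]
contact_force: [5.2, 0.8, -4.4]
opening: 0.008
finger_force: 2.8
```

The force rose to 5 N, so the guard is at its stop. I'll back off, lift and check.

move_arm:
  rows:
    - [-0.006, 0, 0, 0, 0]
    - [-0.004, 0, 0, 0, 0]
    - [0, 0, -0.02, 0, 0]
    - [0, 0, -0.03, 0, 0]
    - [0, 0, -0.03, 0, 0]
    - [0, 0, -0.02, 0, 0]
    - [0, 0, 0, 0, 0]
    - [0, 0, 0, 0, 0]

```text
clock: 15.03
tool_pos: [0.5392, -0.0423, 0.3212]
eef_rot: [-0.095, 0.995, -0.0, 0.0]
contact_force: [0.3, -0.0, -0.2]
opening: 0.01
finger_force: 0.0
```

```bash
python3 m.py w7
```

```text
blue [276.70357717 177.35912379] 4976 z 0.04792456447756854
  guard ((516.7719116210938, -46.75580596923828), (57.708702087402344, 61.82783508300781), 10.843904495239258)
box 12300 ((547.9506225585938, -41.41145324707031), (139.69717407226562, 76.2707290649414), 10.729650497436523)
rib 553 [ 0.51644151 -0.04708018  0.05960183] ((516.6802978515625, -47.15679168701172), (8.43374252319336, 39.77192687988281), 8.866798400878906)
15.0833 [ 0.53882304 -0.04226845  0.32010369] [[-0.982 -0.189  0.002]
 [-0.189  0.982  0.   ]] [-0.01141107 -0.24764865 -0.27757284]
```

View pics/w7.png

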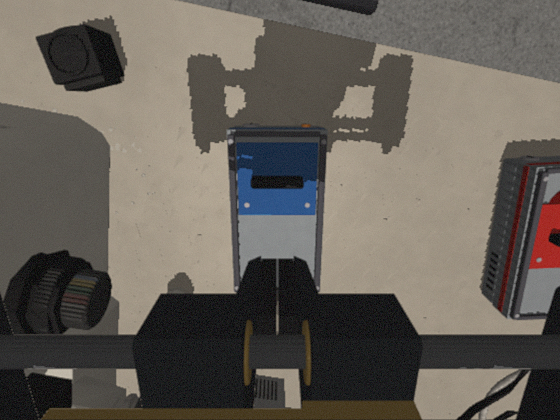

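The guard at (277,178) covers the well. Its offset from the box centre is -31.7 mm, so it is about 0.3 mm from its stop, and the box hasn't moved. Handing in.

```bash
python3 -c "
from plant import r
print(r.finish_job())"
```

```text
the job is handed in; nothing more can be done
None
```

I handed the job in, with no verdict shown: the blue guard was opened to about 55 mm, the key was held fully down for about 2 s and came up again, and the guard is shut to within about 0.3 mm by camera, with the blue box unmoved.

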